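# Free the sagging bolt of the sample cage and hold its gate ajar

## Robot

A 6-joint arm with a two-finger parallel gripper is mounted at the origin on a cart in front of the work surface, level with it; the furniture and walls round the work are solid. World frame = base frame: x ahead of the robot, y to its left, z up, the work surface at z = 0. Lengths are in m, angles in degrees, forces in N, time in s.
With the tool pointing down it reaches from about 0.35 to 0.95 m from the base axis. Payload 17.4 kg.
Tool frame: the origin (TCP) lies midway between the tips of the shut fingers; the grasp point (between the pads) lies 19 mm behind it; z points along the fingers, y is the line along which they close (so a half turn about z gives the same grasp; the last joint's range is limited). The gripper opens to 93 mm and grips with 3 to 60 N. Pads are 15 mm wide; open, the fingers measure 128 mm over their backs; the gripper's body (75 mm by 188 mm) begins 65 mm behind the grasp point.
Start: joints at [68.766, 6.646, 82.598, -0, 90.757, -2.166], TCP at [0.221, 0.638, 0.219] pointing down, gripper open.
Joint ranges: [-162.19, 162.19], [-47.58, 125.68], [4.15, 143.07], [-65.23, 245.23], [0.69, 171.88], [-170.13, 170.13]. Speed limits (degrees/s): [108.29, 108.29, 127.2, 180, 180, 180].

## Interface

Orientations are given as [roll, pitch, yaw] about the fixed x, y, z axes, in that order (R = Rz(yaw) Ry(pitch) Rx(roll)).
In Python, from rig import env gives the robot as it stands.
- The arm moves only by the tool servo_tool, never from a script. Its argument "motion" is a list of rows, each a list of 6 numbers: the shift along the tool's x, y, z normalised to -1 to 1, where 1 is 0.15 m, then the turn, a rotation vector about the tool's x, y, z normalised to -1 to 1, where 1 is 1.5 rad. A call has 1 to 5 rows; each row shifts and turns the commanded pose from where the row before left it, along the tool's axes as they then stand; what a row does not reach is not made up. A row lasts 1/12 s, in which the tool goes at most 41.7 mm and 7.16 degrees, less where a joint would pass 70% of its speed; a pose out of reach is approached as far as the arm can. A call with a number of a shift or a turn outside -1 to 1 is refused whole. A call with a gripper value outside its range is refused whole. "claw" is the gripper's target within -1 to 1 (fully open at 1, half-way at 0, shut at -1), set as the call begins (left out, the last holds). The fingers move at their own pace and stop on an object; "force" is the grip in N (left out, the last holds). Time passes only in rows, so rows that do not move let the fingers close. It gives the time, the measured TCP pose, the force, the opening and the grip force at its end, in the units of the state.
- env.state(): the state, without advancing time (a new reading comes with each control period).
- env.snapshot(name): name is "scene" or "top" or "wrist"; returns the picture (420x560x3 uint8, blue, green, red); there is no depth.
- env.camera_info(name): a dict with "fx", "fy", "cx", "cy" (pixels), "dist" ([k1, k2, p1, p2, k3] as OpenCV has them; the pictures are not rectified), "rvec" (rotation vector, rad) and "tvec" (3), from world to camera coordinates, as OpenCV has them; the wrist camera has in their place "T_tool_cam" (4x4, takes a point from camera to tool coordinates, whose origin is the TCP and whose axes are the flange's). Camera axes: x right, y down, z forward; pixel columns grow to the right and rows downward; lengths in m; the calibration is good to about 2 mm. A picture is of the moment at which its call begins: read the wrist's pose just before it. camera_info takes no time and is no camera call.
- env.close_job(): hands the job in; it is judged then, once.
The state is a dict: "t": time; "q": joint angles; "qvel": joint speeds; "tau": joint torques, N m; "tcp_pos": TCP position; "orientation": TCP orientation; "wrist_force": force on the tool from outside, world axes, zero at the start; "wrist_torque": the same for the moment, N m; "finger_gap": finger opening in m; "grasp_force": force on a finger pad.
Only numpy, scipy, OpenCV 4.12 (cv2) and the standard library are available. Lean on these libraries where they do the work, as an engineer would, in place of code of your own. Each camera call takes 0.05 s, during which the arm holds its last target. There are 200 camera calls.

## Task

A sample cup was left in the swing of the sample cage's gate: nest it upright in the matching cup that stands clear, leaving that one where it stands. Then open the gate: its barrel bolt sags and its nose has dropped behind the bent-up lip of the keeper, so lift the bolt by its knob while you draw it fully back, without wrenching it against the keeper, and pull the gate about 15 cm open at its free edge, against its closing spring. Finish still holding the gate there with the gripper, so that a colleague can take the dishes out; disturb nothing else on the bench.

Things in the scene. Friction and masses are not known exactly. Their poses are not given: they have to be found in the camera images.
- cage: Small sample cage, steel tube frame with clear panels, 180 deep x 324 wide x 165 mm high, fixed. Origin: centre of its underside; +x from front to back, +y to the hinge side. Front plane x = -90 mm. The barred gate (16 to 151 mm high, 12 thick, front face in that plane) runs from the hinge at y = +144 to its free edge at y = -128; right of it a strike post with the keeper. Its contents are fixed.
- gate_swing (a joint): Gate angle in rad: 0 closed, grows as the gate swings out towards -x of the cage (clockwise seen from above), limit 1.3. A spring pulls it shut: 0.18 N m closed, 0.3 N m more per rad.
- gate_hinge (a point): Point on the gate's upright hinge axis, in the gate's front face, 120 mm above the bench. It turns with the gate: +z up, -y runs along the gate's front face from the hinge to the free edge, -x points out of the front face.
- gate_edge (a point): Point on the gate's free edge, in its front face at mid height, 272 mm from the hinge axis. When the gate stands 0.56 rad open this edge is 15 cm from where it was.
- bolt_lift (a joint): Angle in rad by which the bolt is raised about its rear swivel sleeve (on the gate's face, 50 mm from the hinge axis, 132 mm high): 0 sagging (0.06 rad below level; falls back here by its weight), limit 0.10. The nose clears the lip from about 0.06: knob 9 mm above its start height (15 mm at the limit, 11 mm at the limit when drawn back).
- bolt_slide (a joint): How far the bolt is drawn back along its own length towards the hinge side, in m: 0 shot, limit 0.040 (fully back). The nose has passed the lip at 0.024. Slight friction; it stays where it is left.
- bolt_knob (a point): Middle of the bolt's knob: a black round stem, 12 mm in diameter, standing straight out of the gate, this point 38 mm before its face, 200 mm from the hinge axis, 123 mm high when sagging. Stem free from 22 mm nearer the gate to 22 mm further out, where a red end disc (20 mm dia., 7 thick) begins. -x along the stem away from the gate, -y along the bolt to its nose. Lifting takes about 2 N.
- bolt_nose (a point): End of the bolt's nose, a steel head 22 mm in diameter and 14 mm long on a 10 mm bar, whose centre line runs 14 mm in front of the gate's face.
- bolt: The steel barrel bolt with its knob, 264 mm long.
- keeper: Keeper on the strike post: a sheet-steel pocket, open above and towards the gate, with a tall front cheek. Its lip on the gate's side is bent up 21 mm and notched for the bar, so the sagging nose head is caught behind it. Origin at the lip's foot, in the cage's front plane, 283 mm from the hinge axis, 98 mm above the bench; axes as the cage's.
- gate: The gate leaf with the bolt it carries, steel bars; origin on the hinge axis at the cage's underside, axes as gate_hinge.
- cup_swing: Light blue tapered sample cup standing in front of the gate, 72 mm high, 39 mm in diameter at the foot, 58 mm at the rim, 2 mm wall, open above, 40 g nominal, inner floor 26 mm above its underside. Origin: centre of its underside, z up.
- cup_clear: The matching cup, standing clear of the gate to one side. Nested, the other cup's underside is 26 mm above this one's, its rim 98 mm above the bench; 1.5 mm play all round.
- microscope: White microscope, fixed, about 0.40 m high; origin on the bench under its middle. An obstacle: its two eyepieces overhang towards the robot, about 130 to 180 mm nearer the robot than the origin and 20 to 130 mm to the right of it, 330 to 400 mm above the bench, in the way of the arm's first move from its start on the right unless it passes nearer the robot.
- timer: White lab timer lying on the bench, 66 x 66 x 18 mm; a bystander.
- slide_box: Turquoise and white slide box, 87 x 34 x 26 mm; a bystander.
- immersion_oil: Small white dropper bottle with black cap, 25 mm in diameter, 80 mm high; a bystander.
- petri_green: Closed petri dish with green cultures, 90 mm in diameter, 16 mm high; a bystander.
Things that resemble listed ones, but are neither listed nor needed, are in the scene too. What is shaped like the cup_swing but green is not meant.

How it is judged (in metres and radians):
On the way, in this order (a step that is already met when the one before it is completed fails the run):
1. the cup from the gate's swing stands nested upright in the other cup, let go (horizontal distance between cup_swing and cup_clear below 0.006 m and z of cup_swing in the frame of cup_clear between 0.021 and 0.034 m and angle between each of cup_swing, cup_clear's own z axis and vertical below 0.12 rad and contact force between the fingers and cup_swing below 0.3 N), for 0.2 s.
2. the bolt is lifted over the lip and drawn back at least 33 mm (value of joint bolt_slide above 0.033 m), for 0.1 s.
3. the gate is swung open, its free edge 11 to 19 cm out (value of joint gate_swing between 0.41 and 0.71 rad), for 0.2 s.
At the end, for the whole second after the job is handed in: Fingers still holding the gate (over 0.5 N, no cup propping it) at rest 0.41 to 0.71 rad open (free edge 11 to 19 cm out); bolt at least 30 mm back; cup nested upright (axes within 6 mm, underside 21 to 34 mm above the other's, tilts under 0.12 rad), lower cup within 5 cm of its start (all of step 3 and horizontal distance between cup_swing and cup_clear below 0.006 m and z of cup_swing in the frame of cup_clear between 0.021 and 0.034 m and angle between each of cup_swing, cup_clear's own z axis and vertical below 0.12 rad and distance of cup_clear from where it was at the start of the episode below 0.05 m and value of joint bolt_slide above 0.03 m and not (velocity of joint gate_swing above 0.05 rad/s) and velocity of joint gate_swing above -0.05 rad/s and contact force between the fingers and gate above 0.5 N and contact force between gate and cup_clear below 0.3 N and contact force between gate and cup_swing below 0.3 N); the arm keeps its last pose, push and grip.
It fails at once if the bolt is wrenched against the keeper (more than 35 N) (contact force between bolt and keeper above 35 N).
It fails at once if a cup is tipped over (angle between any of cup_swing, cup_clear's own z axis and vertical above 0.7 rad).
It fails at once if the timer, slide box, dropper bottle or petri dish is pushed away (more than 3 cm) (distance of any of timer, slide_box, immersion_oil, petri_green from where it was at the start of the episode above 0.03 m).
It also fails if it takes over 58 s, if anything falls off the work surface, if the arm or the gripper's body presses on something with over 40 N, if the wrist force passes 120 N, or if a joint passes its speed limit or range.

## Working session

There is one attempt and no reset: what is moved stays moved. The work goes in short steps, Python scripts to look and compute and a tool call to move; the robot and the scene stay as the last step left them, time stands still between calls to the robot, and variables do not carry over. Pictures are saved under pics/ and viewed, at most 10 in all, crops included, and the job is handed in when it is done.

Besides the shell and the picture viewer there is one more tool, called after "Emit:" by a JSON object that holds its "op" and its "data", one argument or row to a line. servo_tool: Moves the arm, as the interface text tells. Its arguments: {"type":"object","properties":{"motion":{"type":"array","items":{"type":"array","items":{"type":"number"}}},"claw":{"type":"number"},"force":{"type":"number"}},"required":["motion"]}

```bash
mkdir -p pics
python3 - <<'E'
from rig import env
import cv2
for n in("scene","top"):
    cv2.imwrite(f"pics/{n}0.png",cv2.resize(env.snapshot(n),(784,588),interpolation=cv2.INTER_CUBIC))
    c=env.camera_info(n);print(n,c)
print(env.camera_info("wrist"));print(env.state())
E
```

```text
scene {'fx': 488.12484832878954, 'fy': 488.12484832878954, 'cx': 278.73667584963886, 'cy': 213.59005854106636, 'dist': array([0.02692103, 0.        , 0.        , 0.        , 0.        ]), 'rvec': array([ 2.03844955, -0.84103299,  0.45130516]), 'tvec': array([-0.38519751,  0.32193317,  0.99170879])}
top {'fx': 532.9378811093098, 'fy': 532.9378811093098, 'cx': 276.0804234977201, 'cy': 203.27353448404742, 'dist': array([-0.11669268,  0.        ,  0.        ,  0.        ,  0.        ]), 'rvec': array([ 2.15859208, -2.1218789 ,  0.2066297 ]), 'tvec': array([-0.01203941,  0.59598493,  1.53262651])}
{'fx': 298.5068853606775, 'fy': 298.5068853606775, 'cx': 278.90862911412734, 'cy': 208.7803798749793, 'dist': array([-0.00746258,  0.        ,  0.        ,  0.        ,  0.        ]), 'T_tool_cam': array([[ 1.18753250e-03, -9.65663285e-01, -2.59794167e-01,
         7.22119610e-02],
       [ 9.99999267e-01,  1.20823531e-03,  7.99985502e-05,
         1.27170533e-03],
       [ 2.36640823e-04, -2.59794072e-01,  9.65664012e-01,
        -1.65655248e-01],
       [ 0.00000000e+00,  0.00000000e+00,  0.00000000e+00,
         1.00000000e+00]])}
{'t': 0.1, 'q': array([ 6.87647605e+01,  6.67242086e+00,  8.26311572e+01, -8.71587359e-04,
        9.07577869e+01, -2.16540788e+00]), 'qvel': array([-0.0978047 ,  0.02904363, -0.06517003,  0.05532092, -0.07527092,
       -0.05349995]), 'tau': array([ 3.58888210e-03, -7.22897243e+01, -6.23867154e+01,  7.84366205e-02,
        2.27335130e-02, -5.00666397e-05]), 'tcp_pos': array([0.2204779 , 0.63778145, 0.21797497]), 'orientation': array([-1.79938646e+02, -1.44774477e-03,  1.60930157e+02]), 'wrist_force': array([-0.2631278 , -0.12075245, -0.27643543]), 'wrist_torque': array([ 0.02458043, -0.02270284,  0.03991213]), 'grasp_force': 0.0, 'finger_gap': 0.0929915256641778}
```

View pics/scene0.png

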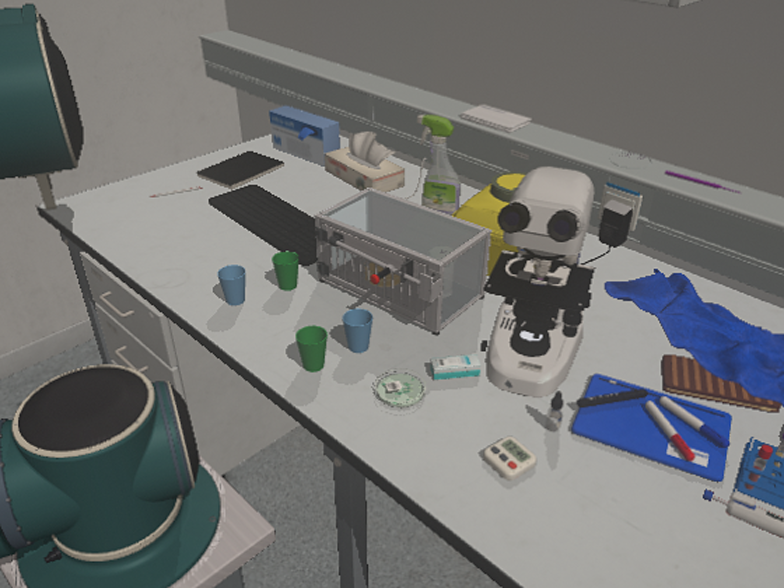

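View pics/top0.png

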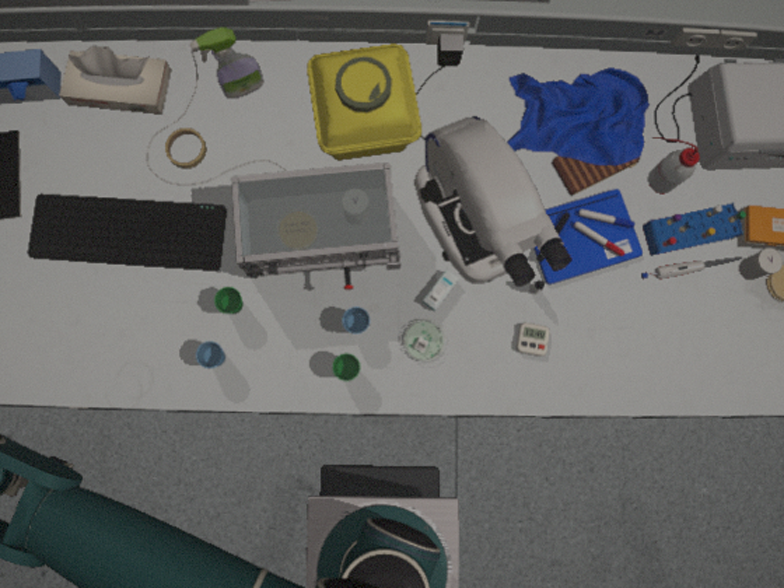

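The top view shows blue cups at (355,320) and (210,355), and green ones at (229,300) and (346,367). The blue one at (355,320) stands right in front of the gate, near the red-tipped knob at (348,285), so it is cup_swing. The blue one at (210,355) is cup_clear, and the green ones are not meant. I'll confirm this in an enlarged crop and measure.

Run:
```python
from rig import env
import cv2
im=env.snapshot("top")[110:280,125:325]
cv2.imwrite("pics/topc.png",cv2.resize(im,None,fx=3.5,fy=3.5,interpolation=cv2.INTER_CUBIC))
im=env.snapshot("scene")[125:285,140:360]
cv2.imwrite("pics/scenec.png",cv2.resize(im,None,fx=3.5,fy=3.5,interpolation=cv2.INTER_CUBIC))
```

```text
(no output)
```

View pics/topc.png

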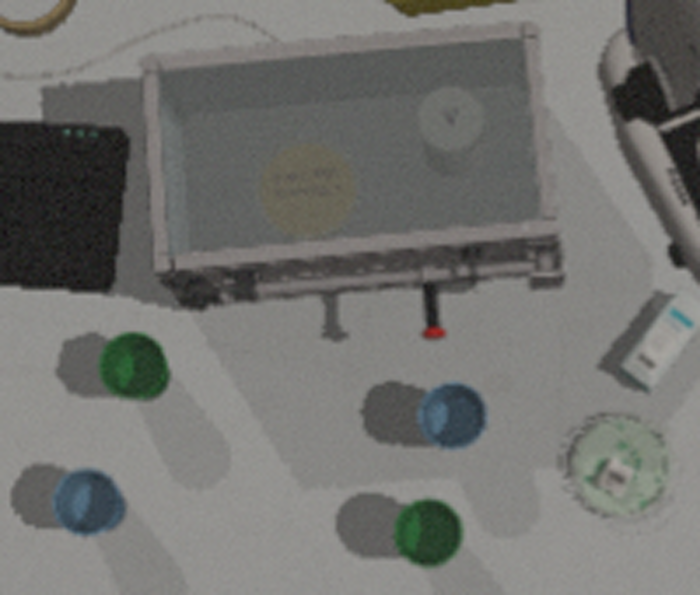

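View pics/scenec.png

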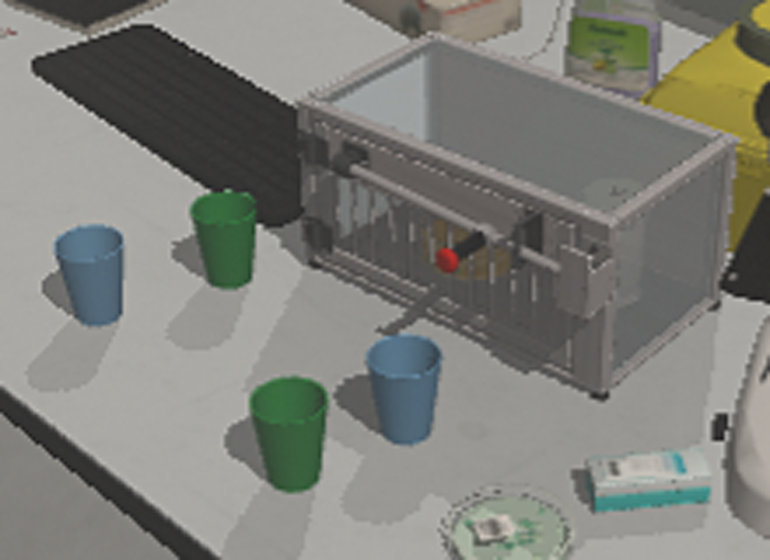

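The top crop shows rims at (454,416) for cup_swing and (88,502) for cup_clear. The cage's top corners are at (145,58), (537,24), (556,235) and (156,272), and the red knob end is at (433,333). The scene crop confirms that the blue cup at (404,390) stands in the gate's swing.

```bash
cat > h.py <<'E'
from rig import env
import cv2,numpy as np
from scipy.spatial.transform import Rotation as Rn
def cam(n):
    c=env.camera_info(n);K=np.array([[c['fx'],0,c['cx']],[0,c['fy'],c['cy']],[0,0,1]])
    if n=="wrist":
        s=env.state();T=np.eye(4);T[:3,:3]=Rn.from_euler('xyz',s['orientation'],degrees=True).as_matrix();T[:3,3]=s['tcp_pos']
        M=T@c['T_tool_cam'];R=M[:3,:3].T;t=-R@M[:3,3]
    else: R=cv2.Rodrigues(c['rvec'])[0];t=c['tvec']
    return K,c['dist'],R,t
def ray(n,uv):
    K,d,R,t=cam(n);p=cv2.undistortPoints(np.array([[uv]],float),K,d)[0,0]
    return -R.T@t,R.T@np.array([p[0],p[1],1])
def onz(n,uv,z):
    o,v=ray(n,uv);return o+v*(z-o[2])/v[2]
def proj(n,P):
    K,d,R,t=cam(n);return cv2.projectPoints(np.array(P,float).reshape(-1,3),cv2.Rodrigues(R)[0],t,K,d)[0][:,0]
def tri(a,b):
    A=0;B=0
    for o,v in(a,b):
        v=v/np.linalg.norm(v);M=np.eye(3)-np.outer(v,v);A=A+M;B=B+M@o
    return np.linalg.solve(A,B)
E
python3 - <<'E'
from h import *
np.set_printoptions(precision=4,suppress=True)
T=lambda x,y:((x+.5)/3.5-.5+125,(y+.5)/3.5-.5+110)
S=lambda x,y:((x+.5)/3.5-.5+140,(y+.5)/3.5-.5+125)
for n,a,b,z in(("swing",(454,416),(404,357),.072),("clear",(88,502),(90,245),.072),("g1",(135,366),(224,209),.072),("g2",(428,532),(289,399),.072)):
    print(n,onz("top",T(*a),z),onz("scene",S(*b),z),tri(ray("top",T(*a)),ray("scene",S(*b))))
print("red",tri(ray("top",T(433,333)),ray("scene",S(447,260))),onz("top",T(433,333),.123))
c=[onz("top",T(*p),.165)[:2] for p in((145,58),(537,24),(556,235),(156,272))]
c2=[onz("scene",S(*p),.165)[:2] for p in((434,36),(734,138),(607,226),(302,103))]
for c in(c,c2):
    print(np.array(c),[np.linalg.norm(c[i]-c[i-1]) for i in range(4)])
    m=np.mean(c,0);e=(c[0]-c[1])/2+(c[3]-c[2])/2;print(m,np.degrees(np.arctan2(-e[0],e[1])))
E
```

```text
swing [0.5169 0.0606 0.072 ] [0.5159 0.06   0.072 ] [0.5168 0.0608 0.0712]
clear [0.4393 0.3619 0.072 ] [0.4384 0.359  0.072 ] [0.4398 0.3621 0.0699]
g1 [0.5538 0.3283 0.072 ] [0.5531 0.3277 0.072 ] [0.5538 0.3284 0.0714]
g2 [0.4203 0.0799 0.072 ] [0.4208 0.0803 0.072 ] [0.4204 0.0799 0.0725]
red [0.5781 0.0778 0.1227] [0.5778 0.078  0.123 ]
[[ 0.7922  0.3158]
 [ 0.8271 -0.0015]
 [ 0.6515 -0.0192]
 [ 0.6155  0.2973]] [np.float64(0.1777291402583615), np.float64(0.31920924707254217), np.float64(0.17648020065114903), np.float64(0.3185213414719877)]
[0.7216 0.1481] 6.385567343380053
[[ 0.7837  0.3073]
 [ 0.825  -0.0011]
 [ 0.6499 -0.0198]
 [ 0.6152  0.2901]] [np.float64(0.16930757110268416), np.float64(0.3111301313249979), np.float64(0.17610676034087158), np.float64(0.31183458156668614)]
[0.7184 0.1441] 6.999029073130892
```

Emit:
{"op": "servo_tool", "data": {
  "motion": [
    [-0.15, -0.2, 0, 0, 0, -0.0444],
    [-0.15, -0.2, 0, 0, 0, -0.0444],
    [-0.15, -0.2, 0, 0, 0, -0.0444],
    [-0.15, -0.2, 0, 0, 0, -0.0444],
    [-0.15, -0.2, 0, 0, 0, -0.0444]
  ],
  "claw": 1,
  "force": 10
}}

```text
t: 0.62
tcp_pos: [0.3008, 0.4677, 0.2186]
orientation: [180.0, 0.0, -179.8]
wrist_force: [-0.3, 1.1, 0.1]
finger_gap: 0.0931
grasp_force: 0.0
```

Emit:
{"op": "servo_tool", "data": {
  "motion": [
    [-0.12, -0.23, 0, 0, 0, 0],
    [-0.12, -0.23, 0, 0, 0, 0],
    [-0.12, -0.23, 0, 0, 0, 0],
    [-0.12, -0.23, 0, 0, 0, 0],
    [-0.12, -0.23, 0, 0, 0, 0]
  ]
}}

```text
t: 1.03
tcp_pos: [0.3911, 0.2952, 0.2187]
orientation: [180.0, 0.0, -180.0]
wrist_force: [1.2, 0.7, -0.3]
finger_gap: 0.0933
grasp_force: 0.0
```

Emit:
{"op": "servo_tool", "data": {
  "motion": [
    [-0.12, -0.23, 0, 0, 0, 0],
    [-0.12, -0.23, 0, 0, 0, 0],
    [-0.12, -0.23, 0, 0, 0, 0],
    [-0.12, -0.2, 0, 0, 0, 0],
    [0, 0, 0, 0, 0, 0]
  ]
}}

```text
t: 1.45
tcp_pos: [0.4647, 0.1591, 0.2185]
orientation: [-179.9, 0.0, 179.8]
wrist_force: [-0.0, 0.8, -0.2]
finger_gap: 0.0928
grasp_force: 0.0
```

Emit:
{"op": "servo_tool", "data": {
  "motion": [
    [-0.116, -0.218, 0, 0, 0, 0],
    [-0.116, -0.218, 0, 0, 0, 0],
    [-0.116, -0.218, 0, 0, 0, 0],
    [0, 0, 0.2, 0, 0, 0],
    [0, 0, 0.2, 0, 0, 0]
  ]
}}

```text
t: 1.87
tcp_pos: [0.5162, 0.0638, 0.159]
orientation: [180.0, 0.1, 179.8]
wrist_force: [0.0, 0.5, -1.1]
finger_gap: 0.0928
grasp_force: 0.0
```

Run:
```python
from h import *
p=proj("wrist",[[.517,.0608,.072],[.546,.0608,.072],[.488,.0608,.072],[.517,.0898,.072],[.517,.0318,.072]]);print(p*1.0,env.state()['tcp_pos'])
im=env.snapshot("wrist")
cv2.imwrite("pics/w1.png",im)
```

```text
[[273.93042794 213.63219785]
 [274.11693117 244.39059267]
 [273.7336623  181.03846006]
 [306.87593477 213.58927278]
 [240.99256755 213.67423218]] [0.5161917  0.06382964 0.15897882]
```

View pics/w1.png

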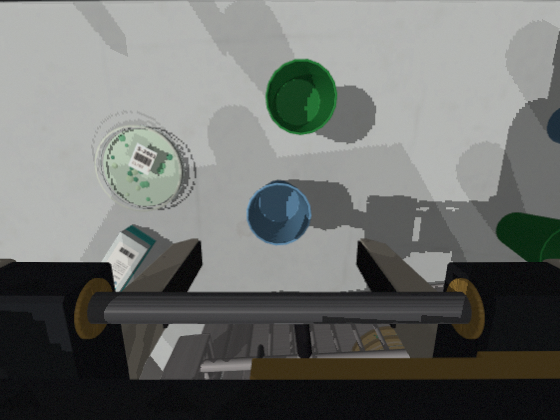

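The wrist view shows cup_swing's rim centred at (279,213), within about 4 mm of the prediction. The dish and the slide box at the left are clear of the fingers.

Emit:
{"op": "servo_tool", "data": {
  "motion": [
    [0, 0.01, 0.178, 0, 0, 0],
    [0, 0.01, 0.178, 0, 0, 0],
    [0, 0, 0.178, 0, 0, 0],
    [0, 0, 0.178, 0, 0, 0],
    [0, 0, 0, 0, 0, 0]
  ]
}}

```text
t: 2.33
tcp_pos: [0.5125, 0.0686, 0.0476]
orientation: [-180.0, -0.4, -180.0]
wrist_force: [-0.5, -0.3, -1.3]
finger_gap: 0.093
grasp_force: 0.0
```

Emit:
{"op": "servo_tool", "data": {
  "motion": [
    [0, 0, 0, 0, 0, 0],
    [0, 0, 0, 0, 0, 0],
    [0, 0, 0, 0, 0, 0],
    [0, 0, 0, 0, 0, 0],
    [0, 0, 0, 0, 0, 0]
  ],
  "claw": -0.2,
  "force": 8
}}

```text
t: 2.75
tcp_pos: [0.5155, 0.0684, 0.0531]
orientation: [180.0, 0.1, -180.0]
wrist_force: [-1.3, -0.9, 0.4]
finger_gap: 0.0643
grasp_force: 0.1
```

Emit:
{"op": "servo_tool", "data": {
  "motion": [
    [0, 0, 0, 0, 0, 0],
    [0, 0, 0, 0, 0, 0],
    [0, 0, 0, 0, 0, 0],
    [0, 0, 0, 0, 0, 0],
    [0, 0, 0, 0, 0, 0]
  ]
}}

```text
t: 3.17
tcp_pos: [0.5153, 0.0683, 0.0524]
orientation: [-180.0, 0.0, -180.0]
wrist_force: [-0.3, -0.3, 5.3]
finger_gap: 0.0558
grasp_force: 7.9
```

Emit:
{"op": "servo_tool", "data": {
  "motion": [
    [0, 0, -0.1, 0, 0, 0],
    [0, 0, -0.2, 0, 0, 0],
    [0, 0, -0.2, 0, 0, 0],
    [0, 0, -0.1, 0, 0, 0],
    [0, 0, 0, 0, 0, 0]
  ]
}}

```text
t: 3.58
tcp_pos: [0.5162, 0.0685, 0.1455]
orientation: [180.0, 0.3, -180.0]
wrist_force: [0.3, 1.1, 0.2]
finger_gap: 0.0563
grasp_force: 7.9
```

Emit:
{"op": "servo_tool", "data": {
  "motion": [
    [0.05, 0.2, 0, 0, 0, 0],
    [0.05, 0.2, 0, 0, 0, 0],
    [0.05, 0.2, 0, 0, 0, 0],
    [0.05, 0.2, 0, 0, 0, 0],
    [0.05, 0.2, 0, 0, 0, 0]
  ]
}}

```text
t: 4.0
tcp_pos: [0.4764, 0.2195, 0.1406]
orientation: [-180.0, -0.1, 180.0]
wrist_force: [0.9, 0.6, -0.4]
finger_gap: 0.0558
grasp_force: 7.9
```

Run:
```python
from h import *
np.set_printoptions(precision=4,suppress=True)
s=env.state();print(s['tcp_pos'],s['finger_gap'],s['grasp_force'])
a=cv2.resize(env.snapshot("wrist")[60:340],None,fx=1.4,fy=1.4,interpolation=cv2.INTER_CUBIC)
cv2.imwrite("pics/w2.png",a)
for z in(.072,.1,.12): print(z,proj("wrist",[[.4393,.3619,z],s['tcp_pos']+[0,0,.019]]))
```

```text
[0.4764 0.2195 0.1406] 0.055789600423556865 7.942735588294454
0.072 [[452.2193 176.0584]
 [269.1746 268.7032]]
0.1 [[474.5887 182.1361]
 [269.1746 268.7032]]
0.12 [[494.4381 187.5354]
 [269.1746 268.7032]]
```

View pics/w2.png

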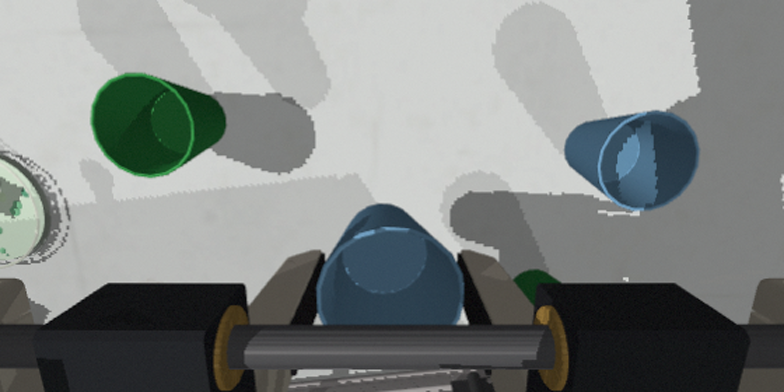

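The wrist view shows the cup held upright, its rim spanning x 317–463 with its near edge at y 228. cup_clear's rim is centred at (648,160). The arm was still moving in that shot, so I'll move closer, let it settle and measure again.

Emit:
{"op": "servo_tool", "data": {
  "motion": [
    [0.03, 0.16, 0, 0, 0, 0],
    [0.03, 0.16, 0, 0, 0, 0],
    [0.03, 0.16, 0, 0, 0, 0],
    [0, 0, 0, 0, 0, 0],
    [0, 0, 0, 0, 0, 0]
  ]
}}

```text
t: 4.47
tcp_pos: [0.4633, 0.2909, 0.1405]
orientation: [-179.9, -0.1, -179.9]
wrist_force: [0.4, -0.4, -0.1]
finger_gap: 0.0561
grasp_force: 7.9
```

Emit:
{"op": "servo_tool", "data": {
  "motion": [
    [0, 0, 0, 0, 0, 0],
    [0, 0, 0, 0, 0, 0]
  ]
}}

```text
t: 4.63
tcp_pos: [0.464, 0.2895, 0.1413]
orientation: [-180.0, -0.0, 180.0]
wrist_force: [0.6, -0.2, -1.0]
finger_gap: 0.0561
grasp_force: 7.9
```

Run:
```python
from h import *
np.set_printoptions(precision=4,suppress=True)
s=env.state();print(s['tcp_pos'],s['orientation'],s['qvel'],s['finger_gap'],s['grasp_force'])
for P in ([.4393,.3619,.072],s['tcp_pos']+[0,0,.0195],s['tcp_pos']+[-.029,0,.0195]): print(proj("wrist",[P]))
im=env.snapshot("wrist")[60:340]
cv2.imwrite("pics/w3.png",cv2.resize(im,None,fx=1.4,fy=1.4,interpolation=cv2.INTER_CUBIC))
```

```text
[0.464  0.2895 0.1413] [-179.9716   -0.0318  179.9744] [-0.3184 -0.3033 -0.1651  0.113  -0.0014  0.1625] 0.05607135089273085 7.943956391536631
[[367.5933 189.5133]]
[[276.296  267.3173]]
[[276.2084 215.3117]]
```

View pics/w3.png

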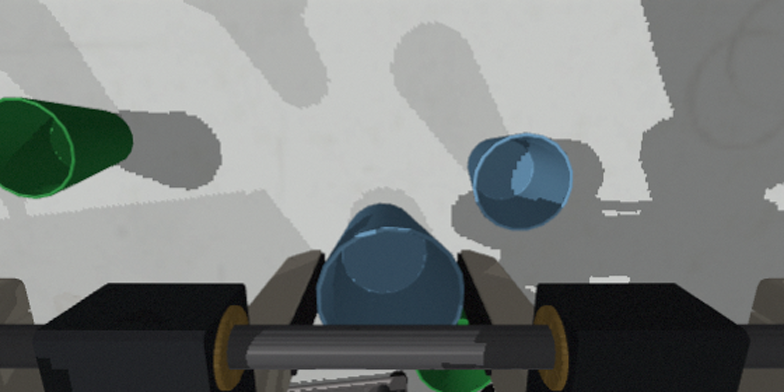

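Both cups are in view: the held rim is centred at x 390 and cup_clear's rim at (522,181), which is about 75 mm in +y and 27 mm in −x away.

Emit:
{"op": "servo_tool", "data": {
  "motion": [
    [0.06, 0.168, 0, 0, 0, 0],
    [0.06, 0.168, 0, 0, 0, 0],
    [0.06, 0.168, 0, 0, 0, 0],
    [0, 0, 0, 0, 0, 0],
    [0, 0, 0, 0, 0, 0]
  ]
}}

```text
t: 5.1
tcp_pos: [0.4367, 0.3661, 0.1416]
orientation: [-180.0, -0.0, -179.9]
wrist_force: [0.2, -0.2, -0.6]
finger_gap: 0.0561
grasp_force: 7.9
```

Emit:
{"op": "servo_tool", "data": {
  "motion": [
    [0, 0, 0.08, 0, 0, 0],
    [0, 0, 0.08, 0, 0, 0],
    [0, 0, 0.08, 0, 0, 0],
    [0, 0, 0.06, 0, 0, 0],
    [0, 0, 0, 0, 0, 0]
  ]
}}

```text
t: 5.52
tcp_pos: [0.4363, 0.3647, 0.0938]
orientation: [-179.9, -0.2, 180.0]
wrist_force: [-0.4, -0.3, -0.4]
finger_gap: 0.0564
grasp_force: 7.9
```

Emit:
{"op": "servo_tool", "data": {
  "motion": [
    [0, 0, 0.03, 0, 0, 0],
    [0, 0, 0.03, 0, 0, 0],
    [0, 0, 0.02, 0, 0, 0],
    [0, 0, 0, 0, 0, 0],
    [0, 0, 0, 0, 0, 0]
  ]
}}

```text
t: 5.93
tcp_pos: [0.4369, 0.3659, 0.0849]
orientation: [-180.0, 0.0, -180.0]
wrist_force: [0.3, 0.7, -0.5]
finger_gap: 0.0561
grasp_force: 7.9
```

Emit:
{"op": "servo_tool", "data": {
  "motion": [
    [0, 0, 0.02, 0, 0, 0],
    [0, 0, 0.02, 0, 0, 0],
    [0, 0, 0, 0, 0, 0],
    [0, 0, 0, 0, 0, 0]
  ]
}}

```text
t: 6.27
tcp_pos: [0.4369, 0.3659, 0.0788]
orientation: [-180.0, -0.0, -180.0]
wrist_force: [-0.1, 0.6, 1.2]
finger_gap: 0.0559
grasp_force: 7.9
```

Emit:
{"op": "servo_tool", "data": {
  "motion": [
    [0, 0, 0, 0, 0, 0],
    [0, 0, 0, 0, 0, 0],
    [0, 0, 0, 0, 0, 0],
    [0, 0, 0, 0, 0, 0],
    [0, 0, 0, 0, 0, 0]
  ],
  "claw": 0.8
}}

```text
t: 6.68
tcp_pos: [0.4369, 0.3659, 0.0788]
orientation: [-180.0, -0.0, -180.0]
wrist_force: [-0.5, -0.4, 0.1]
finger_gap: 0.0823
grasp_force: 0.0
```

Emit:
{"op": "servo_tool", "data": {
  "motion": [
    [0, 0, -0.1, 0, 0, 0],
    [0, 0, -0.2, 0, 0, 0],
    [0, 0, -0.2, 0, 0, 0],
    [0, 0, -0.25, 0, 0, 0],
    [0, 0, -0.2, 0, 0, 0]
  ]
}}

```text
t: 7.1
tcp_pos: [0.4369, 0.3659, 0.2239]
orientation: [180.0, 0.0, -180.0]
wrist_force: [1.4, 0.3, 1.7]
finger_gap: 0.0841
grasp_force: 0.0
```

Run:
```python
from h import *
np.set_printoptions(precision=4,suppress=True)
s=env.state();print(s['tcp_pos'],s['orientation'])
a=env.snapshot("scene")[150:250,130:330];b=env.snapshot("wrist")[80:340]
a=cv2.resize(a,(560,280));cv2.imwrite("pics/n1.png",np.vstack([a,b]))
```

```text
[0.4369 0.3659 0.2239] [ 179.9668    0.0463 -179.9897]
```

View pics/n1.png

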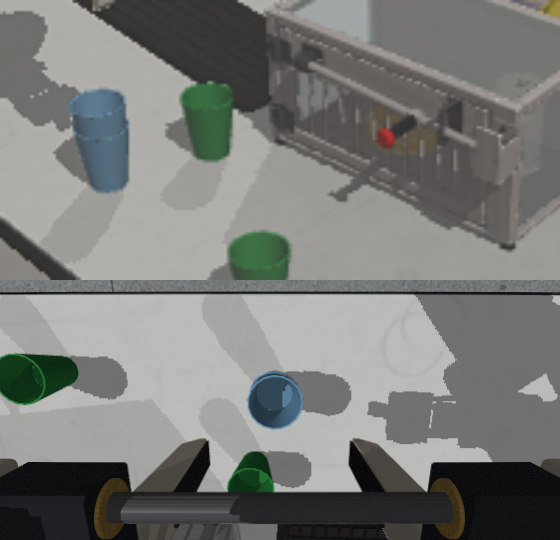

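The scene view shows the cups nested upright, with the upper rim one step above the lower one. Next is the knob.

Emit:
{"op": "servo_tool", "data": {
  "motion": [
    [-0.12, -0.21, -0.035, 0, 0, 0],
    [-0.12, -0.21, -0.035, 0, 0, 0],
    [-0.12, -0.21, -0.035, 0, 0, 0],
    [-0.12, -0.21, -0.035, 0, 0, 0],
    [-0.12, -0.21, -0.035, 0, 0, 0]
  ]
}}

```text
t: 7.62
tcp_pos: [0.5274, 0.2068, 0.2473]
orientation: [-180.0, -0.0, -180.0]
wrist_force: [0.2, 1.4, 0.5]
finger_gap: 0.0843
grasp_force: 0.0
```

Emit:
{"op": "servo_tool", "data": {
  "motion": [
    [-0.12, -0.21, -0.035, 0, 0, 0],
    [-0.12, -0.21, -0.035, 0, 0, 0],
    [-0.12, -0.21, -0.035, 0, 0, 0],
    [-0.12, -0.21, -0.035, 0, 0, 0],
    [-0.03, 0, 0, 0, 0, -0.074]
  ]
}}

```text
t: 8.03
tcp_pos: [0.6053, 0.0778, 0.2686]
orientation: [-179.9, 0.0, -174.0]
wrist_force: [0.3, 0.2, -0.3]
finger_gap: 0.0833
grasp_force: 0.0
```

Emit:
{"op": "servo_tool", "data": {
  "motion": [
    [0, 0, 0, 0, 0, 0],
    [0, 0, 0, 0, 0, 0],
    [0, 0, 0, 0, 0, 0],
    [0, 0, 0, 0, 0, 0]
  ],
  "claw": 0
}}

```text
t: 8.37
tcp_pos: [0.603, 0.0834, 0.2684]
orientation: [180.0, -0.0, -173.7]
wrist_force: [0.6, 0.4, 0.4]
finger_gap: 0.0613
grasp_force: 0.0
```

Run:
```python
from h import *
np.set_printoptions(precision=4,suppress=True)
s=env.state();print(s['tcp_pos'],s['orientation'],s['finger_gap'])
print(proj("wrist",[[.603,.081,.123],[.5757,.0754,.123],[.589,.0795,.123],[.617,.0825,.123],[.6515,-.0192,.165],[.6155,.2973,.165]]))
im=env.snapshot("wrist")[100:320,80:480]
cv2.imwrite("pics/k1.png",cv2.resize(im,None,fx=2,fy=2,interpolation=cv2.INTER_CUBIC))
```

```text
[0.603  0.0834 0.2684] [ 179.9938   -0.0132 -173.6836] 0.06125500104765969
[[275.4686 197.7549]
 [272.9676 171.8379]
 [275.4915 184.7535]
 [275.4463 210.4627]
 [166.4203 244.9004]
 [495.7475 244.285 ]]
```

View pics/k1.png

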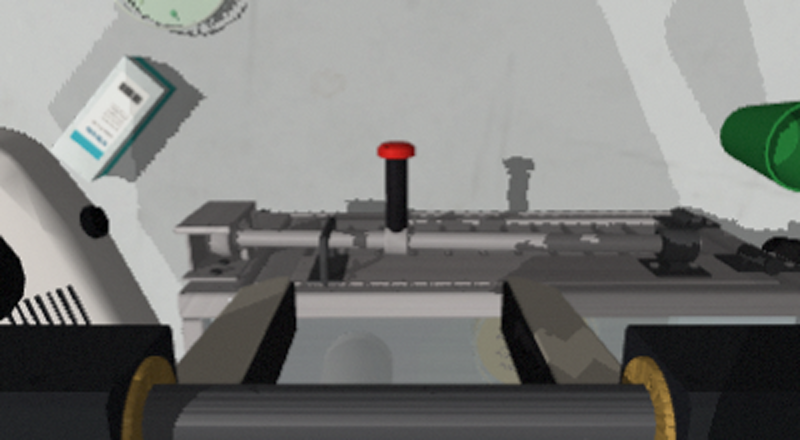

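The wrist view shows the red disc at (396,150) and the black stem from (396,158) to (396,230), straight up the image, so both yaw and position match. A bolt guide stands about 38 mm beside the stem, so I'll narrow the fingers before going down.

Emit:
{"op": "servo_tool", "data": {
  "motion": [
    [0.03, 0, 0.15, 0, 0, 0],
    [0, 0, 0.2, 0, 0, 0],
    [0, 0, 0.15, 0, 0, 0],
    [0, 0, 0, 0, 0, 0],
    [0, 0, 0, 0, 0, 0]
  ],
  "claw": -0.48
}}

```text
t: 8.83
tcp_pos: [0.5984, 0.0824, 0.1934]
orientation: [180.0, -0.1, -173.6]
wrist_force: [0.1, 0.2, 1.0]
finger_gap: 0.0259
grasp_force: 0.0
```

Emit:
{"op": "servo_tool", "data": {
  "motion": [
    [0, 0, 0.1, 0, 0, 0],
    [0, 0, 0.1, 0, 0, 0],
    [0, 0, 0.1, 0, 0, 0],
    [0, 0, 0.1, 0, 0, 0],
    [0, 0, 0, 0, 0, 0]
  ]
}}

```text
t: 9.25
tcp_pos: [0.5977, 0.0818, 0.1296]
orientation: [180.0, -0.3, -173.6]
wrist_force: [0.2, -0.2, -0.1]
finger_gap: 0.0244
grasp_force: 0.0
```

Emit:
{"op": "servo_tool", "data": {
  "motion": [
    [0, 0, 0.06, 0, 0, 0],
    [0, 0, 0.06, 0, 0, 0],
    [0, 0, 0.06, 0, 0, 0],
    [0, 0, 0, 0, 0, 0],
    [0, 0, 0, 0, 0, 0]
  ]
}}

```text
t: 9.67
tcp_pos: [0.5988, 0.0819, 0.1062]
orientation: [180.0, -0.0, -173.6]
wrist_force: [0.4, 0.2, -0.4]
finger_gap: 0.0245
grasp_force: 0.0
```

Emit:
{"op": "servo_tool", "data": {
  "motion": [
    [0, 0, 0, 0, 0, 0],
    [0, 0, 0, 0, 0, 0],
    [0, 0, 0, 0, 0, 0],
    [0, 0, 0, 0, 0, 0],
    [0, 0, 0, 0, 0, 0]
  ],
  "claw": -1,
  "force": 20
}}

```text
t: 10.08
tcp_pos: [0.5992, 0.082, 0.107]
orientation: [180.0, 0.0, -173.6]
wrist_force: [0.6, -0.0, 2.8]
finger_gap: 0.0115
grasp_force: 20.0
```

Emit:
{"op": "servo_tool", "data": {
  "motion": [
    [0, 0, -0.02, 0, 0, 0],
    [0, 0, -0.03, 0, 0, 0],
    [0, 0, -0.027, 0, 0, 0],
    [0, 0, 0, 0, 0, 0],
    [0, 0, 0, 0, 0, 0]
  ]
}}

```text
t: 10.5
tcp_pos: [0.5991, 0.0819, 0.1184]
orientation: [-180.0, 0.0, -173.6]
wrist_force: [0.7, -0.5, -2.6]
finger_gap: 0.0114
grasp_force: 20.0
```

Emit:
{"op": "servo_tool", "data": {
  "motion": [
    [0, 0.02, 0, 0, 0, 0],
    [0, 0.03, 0, 0, 0, 0],
    [0, 0.03, 0, 0, 0, 0],
    [0, 0, 0, 0, 0, 0]
  ]
}}

```text
t: 10.83
tcp_pos: [0.5975, 0.0948, 0.118]
orientation: [180.0, -0.0, -173.6]
wrist_force: [0.6, 0.4, -2.6]
finger_gap: 0.0112
grasp_force: 20.0
```

Emit:
{"op": "servo_tool", "data": {
  "motion": [
    [0, 0.03, 0, 0, 0, 0],
    [0, 0.03, 0, 0, 0, 0],
    [0, 0.03, 0, 0, 0, 0],
    [0, 0, 0, 0, 0, 0]
  ]
}}

```text
t: 11.17
tcp_pos: [0.596, 0.1082, 0.1181]
orientation: [180.0, -0.0, -173.6]
wrist_force: [0.3, 0.9, -2.8]
finger_gap: 0.0113
grasp_force: 20.0
```

Emit:
{"op": "servo_tool", "data": {
  "motion": [
    [0, 0.02, 0.005, 0, 0, 0],
    [0, 0.02, 0.005, 0, 0, 0],
    [0, 0.02, 0.005, 0, 0, 0],
    [0, 0.015, 0, 0, 0, 0],
    [0, 0, 0, 0, 0, 0]
  ]
}}

```text
t: 11.58
tcp_pos: [0.5949, 0.1189, 0.1158]
orientation: [180.0, -0.0, -173.6]
wrist_force: [-0.1, 0.2, -2.2]
finger_gap: 0.0114
grasp_force: 20.0
```

Emit:
{"op": "servo_tool", "data": {
  "motion": [
    [0, 0.012, 0.003, 0, 0, 0],
    [0, 0, 0, 0, 0, 0],
    [0, 0, 0, 0, 0, 0]
  ]
}}

```text
t: 11.83
tcp_pos: [0.5947, 0.1202, 0.1155]
orientation: [-180.0, 0.0, -173.6]
wrist_force: [0.5, -0.8, -2.2]
finger_gap: 0.011
grasp_force: 20.0
```

Emit:
{"op": "servo_tool", "data": {
  "motion": [
    [0.0215, 0.006, 0, 0, 0, 0.0133],
    [0.0215, 0.006, 0, 0, 0, 0.0133],
    [0.0215, 0.006, 0, 0, 0, 0.0133],
    [0, 0, 0, 0, 0, 0]
  ]
}}

```text
t: 12.17
tcp_pos: [0.5842, 0.122, 0.1155]
orientation: [-180.0, -0.0, -177.2]
wrist_force: [0.7, -4.4, -1.1]
finger_gap: 0.0113
grasp_force: 20.0
```

Emit:
{"op": "servo_tool", "data": {
  "motion": [
    [0.043, 0.009, 0, 0, 0, 0.0267],
    [0.043, 0.011, 0, 0, 0, 0.0267],
    [0.043, 0.011, 0, 0, 0, 0.0267],
    [0.043, 0.011, 0, 0, 0, 0.0267],
    [0, 0, 0, 0, 0, 0]
  ]
}}

```text
t: 12.58
tcp_pos: [0.5584, 0.1291, 0.1156]
orientation: [180.0, 0.0, 173.7]
wrist_force: [1.5, -0.8, -2.5]
finger_gap: 0.0113
grasp_force: 20.0
```

Emit:
{"op": "servo_tool", "data": {
  "motion": [
    [0.043, 0.012, 0, 0, 0, 0.0267],
    [0.043, 0.012, 0, 0, 0, 0.0267],
    [0.043, 0.012, 0, 0, 0, 0.0267],
    [0.043, 0.012, 0, 0, 0, 0.0267],
    [0, 0, 0, 0, 0, 0]
  ]
}}

```text
t: 13.0
tcp_pos: [0.5346, 0.1404, 0.1156]
orientation: [180.0, 0.0, 164.6]
wrist_force: [1.6, -1.7, -1.9]
finger_gap: 0.0113
grasp_force: 20.0
```

Emit:
{"op": "servo_tool", "data": {
  "motion": [
    [0.043, 0.012, 0, 0, 0, 0.0267],
    [0.043, 0.012, 0, 0, 0, 0.0267],
    [0.043, 0.012, 0, 0, 0, 0.0267],
    [0.043, 0.012, 0, 0, 0, 0.0267],
    [0, 0, 0, 0, 0, 0]
  ]
}}

```text
t: 13.42
tcp_pos: [0.5128, 0.1555, 0.1156]
orientation: [180.0, 0.0, 155.4]
wrist_force: [2.4, -1.9, -1.3]
finger_gap: 0.0115
grasp_force: 20.0
```

Emit:
{"op": "servo_tool", "data": {
  "motion": [
    [0, 0, 0, 0, 0, 0],
    [0, 0, 0, 0, 0, 0],
    [0, 0, 0, 0, 0, 0],
    [0, 0, 0, 0, 0, 0],
    [0, 0, 0, 0, 0, 0]
  ]
}}

```text
t: 13.83
tcp_pos: [0.5131, 0.155, 0.1155]
orientation: [180.0, 0.0, 155.4]
wrist_force: [2.9, -0.1, -1.8]
finger_gap: 0.0113
grasp_force: 20.0
```

Run:
```python
from h import *
a=env.snapshot("top")[110:280,125:325];b=env.snapshot("scene")[125:285,140:360]
cv2.imwrite("pics/f.png",np.hstack([cv2.resize(a,(400,340)),cv2.resize(b,(400,340))]))
```

```text
(no output)
```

View pics/f.png

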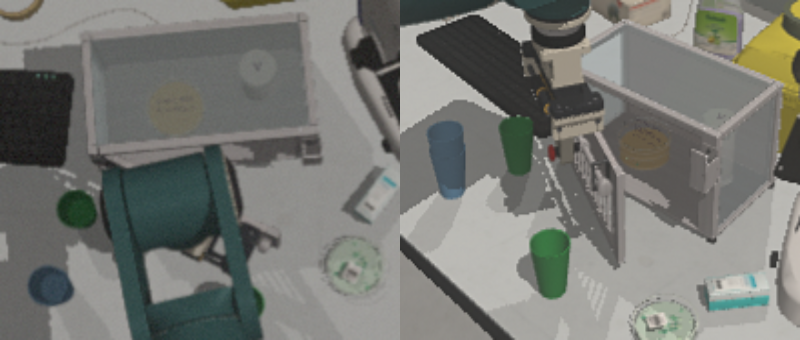

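The gate stands open about 31° (0.54 rad) with the knob held. The free edge is at (620,260) in the scene view, clear of the green cup, and the cups are still nested. I'm handing the job in.

```bash
python3 -c "
from rig import env
print(env.close_job())"
```

```text
the job is handed in; nothing more can be done
None
```

The blue cup is nested upright in its match, the bolt is drawn back about 39 mm, and the gripper is holding the gate by its knob about 0.54 rad (15 cm) open; I handed the job in at about 14 s and got no verdict back.

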